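# Prime the pizza oven's gas line and hold the pilot slide at its mark

## Task

Get the pizza oven's pilot ready: first press the hinged priming paddle right down to its stop for a moment and let it spring back up, then grip the spring-return pilot slide by its handle bar and pull it out until its pointer is over the middle of the steel clip on the scale strip. Keep it there for a couple of seconds and finish while still holding it, because it springs back if let go; leave everything else on the counter where it is.

Things in the scene. Friction and masses are not known exactly. Their poses are not given: they have to be found in the camera images.
- valve: fixed low steel box, 75 deep, 200 wide, 66 high, D-handle in front, flat scale strip (22 wide, top 34 above counter) sticking forward at its +y side. Origin on the counter, z up; own -x = pull direction, roughly to the robot. Box front face at x = +20, strip from there to x = -140, centred on y = +79 (mm). Left or right of the pump, yaw up to 0.3 rad
- pilot_bar (a point): grip point: centre of the black handle bar, 104 mm long along the valve's y, 14 thick along its x, 16 high, 55 above counter, at rest 65 in front of the box. Two 8 mm rods, 45 to either side of centre, join it to the box at bar height; between them, below and in front of the bar is free room down to the counter. Pinch from above, one finger in front, one behind. Axes as the valve
- pilot_pointer (a point): the slide's pointer, over the scale strip: a 4 mm thin steel blade that sticks out sideways from the bar's +y end, at bar height; moves with the bar (same x as the bar's centre in the valve's frame, y = +79 mm). Axes as the valve
- pilot (a joint): how far the pilot slide is pulled out, m: 0 at rest (spring holds it home), 0.085 at its far stop. The spring pulls back with 3 N at 0, growing by 1 N per 10 mm
- clip: the mark: dark steel saddle clip fixed on the scale strip, 14 mm wide along the pull, 30 mm across the strip; its origin is the middle of its width, on the strip's top face; 12 mm high, the pointer passes just over it. Axes as the valve; it sits 25 to 72 mm of pull away from the resting pointer
- pump: fixed priming pump: grey base 170 mm long, 90 mm wide, 22 mm high with a hinged steel paddle over it. Origin on the counter, z up; the hinge is at its +x end, the free end of the paddle points to its own -x (roughly towards the robot). Turned by up to 0.3 rad
- paddle_pad (a point): centre of the top face of the black rubber pad (55 x 56 mm) near the free end of the paddle, where to press; 115 mm from the hinge axis, 86 mm above the counter at rest, about 54 mm at the stop; it moves down almost straight
- paddle_hinge (a point): centre of the paddle's hinge axis (along the pump's y), 50 mm above the counter
- paddle (a joint): angle of the paddle, rad: 0 at rest (sloping up to the free end), 0.28 pressed down to its stop. The spring asks about 4 N at the pad to start moving and 9 N at the stop, and lifts it again
- scraper: bystander: steel bench scraper lying flat, 120 mm wide, 20 mm high, dark wooden handle; origin on its underside, 27 mm from the handle axis
- crock: bystander: blue ceramic salt crock, open on top, 104 mm across, 95 mm high; origin at the centre of its foot
- jar: bystander: small glass jar with spring-clip lid, 60 mm across, 88 mm high, standing between or behind the two devices; origin at the centre of its foot
- tray: bystander: aluminium tray with rolled edges, 308 x 228 mm, 20 mm high; origin at the centre of its underside
- bowl: bystander: white bowl, 110 mm across, 50 mm high, standing on the tray; origin at the centre of its foot
- mill: bystander: dark wooden pepper mill, 56 mm across, 155 mm high; origin at the centre of its foot

How it is judged:
On the way, in this order (a step that is already met when the one before it is completed fails the run):
1. the priming paddle is pressed down to its stop (value of joint paddle above 0.25 rad), for 0.2 s.
2. the paddle is up again and the fingers hold the pilot slide with its pointer over the clip, for a second (x of pilot_pointer in the frame of clip between -0.007 and 0.007 m and contact force between pilot and the fingers above 2 N and value of joint paddle below 0.06 rad), for 1 s.
At the end, for the whole second after the job is handed in: The fingers still hold the pilot slide (contact force above 2 N), at rest (below 10 mm/s), with its pointer within 7 mm of the clip's middle along the pull, that is over the clip's width; the paddle has sprung back up (below 0.06 rad) (all of step 2 and velocity of joint pilot between -0.01 and 0.01 m/s); the arm keeps its last pose, push and grip.
It fails at once if one of the loose things on the counter (scraper, crock, jar, tray, bowl, mill) is displaced by more than 30 mm (distance of any of scraper, crock, jar, tray, bowl, mill from where it was at the start of the episode above 0.03 m).
It also fails if it takes over 48 s, if anything falls off the work surface, if the arm or the gripper's body presses on something with over 40 N, if the wrist force passes 120 N, or if a joint passes its speed limit or range.

## Robot

A 7-joint arm with a two-finger parallel gripper is mounted at the origin on the work surface. World frame = base frame: x ahead of the robot, y to its left, z up, the work surface at z = 0. Lengths are in m, angles in rad, forces in N, time in s.
With the tool pointing down it reaches from about 0.4 to 0.85 m from the base axis. Payload 4.5 kg.
Tool frame: the origin (TCP) lies midway between the tips of the shut fingers; the grasp point (between the pads) lies 19 mm behind it; z points along the fingers, y is the direction in which the jaws open and shut (so a half turn about z gives the same grasp; the last joint's range is limited). The gripper opens to 88 mm and grips with 3 to 60 N. Pads are 18 mm wide; open, the fingers measure 123 mm over their backs; the gripper's body (75 mm by 187 mm) begins 45 mm behind the grasp point.
Start: joints at [-1.215, 0.689, -0.195, 1.565, 0.157, 0.902, -0.215], TCP at [0.198, 0.593, 0.208] pointing down, gripper open.
Joint ranges: [-3.01, 3.01], [-0.46, 2.08], [-1.47, 1.51], [0.13, 2.56], [-1, 4.14], [0.04, 2.09], [-2.66, 2.66]. Speed limits (rad/s): [2.57, 2.57, 3.14, 3.14, 3.14, 3.14, 3.14].

## Interface

Orientations are given as a unit quaternion [x, y, z, w].
In Python, from plant import r gives the robot as it stands.
- The arm moves only by the tool play_rows, never from a script. Its argument "targets" is a list of rows, each an object of numbers: "jaw": the closure, from 0 (fully open) to 1 (shut); "dx", "dy", "dz": the shift along the tool's x, y, z in m; "yaw": the turn about the tool's z in rad. A call has exactly 5 rows; each row shifts and turns the pose as measured when the row begins, along the tool's axes as they then stand; what a row does not reach is not made up. A row lasts 1/10 s, in which the tool goes at most 50 mm and 8.59 degrees, less where a joint would pass 70% of its speed; a pose out of reach is approached as far as the arm can. A call with a gripper value outside its range is refused whole. The fingers move at their own pace and stop on an object; "squeeze" is the grip in N (left out, the last holds). Time passes only in rows, so rows that do not move let the fingers close, or fill a call up. It gives the time, the measured TCP pose, the force and the opening at its end, in the units of the state.
- r.get_state(): the state, without advancing time (a new reading comes with each control period).
- r.snapshot(name): name is "scene" or "side" or "wrist"; returns a dict with "frame" (480x640x3 uint8, red, green, blue), "z_map" (480x640 float32, m along the optical axis (not along the pixel's ray), 0 where there is no reading), "mtx" (3x3 intrinsics, pixels), "dist_coeffs" ([k1, k2, p1, p2, k3] as OpenCV has them; the pictures are not rectified), "position" and "orientation" of the camera in the world; the wrist camera has in their place "T_tool_cam" (4x4, takes a point from camera to tool coordinates, whose origin is the TCP and whose axes are the flange's). Camera axes: x right, y up, looking along -z (the intrinsics and any distortion apply to the point x, -y, -z); pixel columns grow to the right and rows downward; lengths in m; the calibration is good to about 2 mm. A picture is of the moment at which its call begins: read the wrist's pose just before it.
- r.finish_job(): hands the job in, once; it reports no verdict.
The state is a dict: "clock": time; "q": joint angles; "qd": joint speeds; "joint_torque": joint torques, N m; "tool_pos": TCP position; "eef_rot": TCP orientation; "contact_force": force on the tool from outside, world axes, zero at the start; "moment": the same for the moment, N m; "opening": opening from 0.0 (shut) to 1.0 (fully open).
Only numpy, scipy, OpenCV 4.12 (cv2) and the standard library are available. Lean on these libraries where they do the work, as an engineer would, in place of code of your own. Each camera call takes 0.05 s, during which the arm holds its last target.

## Working session

There is one attempt and no reset: what is moved stays moved. The work goes in short steps, Python scripts to look and compute and a tool call to move; the robot and the scene stay as the last step left them, time stands still between calls to the robot, and variables do not carry over. Pictures are saved under pics/ and viewed, and the job is handed in when it is done.

Besides the shell and the picture viewer there is one more tool, called as name([rows], argument=value, ...), one row to a line, values as JSON. play_rows: Moves the arm, as the interface text tells. Its arguments: {"type":"object","properties":{"targets":{"type":"array"},"squeeze":{"type":"number"}},"required":["targets"]}

```bash
mkdir -p pics; ls; cat > h.py <<'E'
import numpy as np,cv2
from scipy.spatial.transform import Rotation as R
from plant import r
def snap(n,save=None):
    st=r.get_state(); s=r.snapshot(n)
    if n=='wrist':
        T=np.eye(4);T[:3,:3]=R.from_quat(st['eef_rot']).as_matrix();T[:3,3]=st['tool_pos']
        T=T@np.array(s['T_tool_cam'])
    else:
        T=np.eye(4);T[:3,:3]=R.from_quat(s['orientation']).as_matrix();T[:3,3]=s['position']
    s['T']=T
    if save: cv2.imwrite('pics/'+save,cv2.cvtColor(s['frame'],cv2.COLOR_RGB2BGR))
    return s
def rays(s,px):
    p=cv2.undistortPoints(np.array(px,float).reshape(-1,1,2),np.array(s['mtx'],float),np.array(s['dist_coeffs'],float)).reshape(-1,2)
    d=np.c_[p[:,0],-p[:,1],-np.ones(len(p))]
    return s['T'][:3,3],d@s['T'][:3,:3].T
def onplane(s,px,z):
    o,d=rays(s,px); return o+d*((z-o[2])/d[:,2])[:,None]
def cloud(s,px):
    o,d=rays(s,px); px=np.array(px).round().astype(int)
    z=s['z_map'][px[:,1],px[:,0]]
    return o+d*z[:,None]
def proj(s,P):
    P=np.atleast_2d(P);c=(P-s['T'][:3,3])@s['T'][:3,:3]
    c=c*[1,-1,-1]
    return cv2.projectPoints(c.reshape(-1,1,3),np.zeros(3),np.zeros(3),np.array(s['mtx'],float),np.array(s['dist_coeffs'],float))[0].reshape(-1,2)
E
python3 - <<'E'
from h import *
st=r.get_state();print(st)
for n in['scene','side','wrist']:
    s=snap(n,n+'0.png');print(n,s['T'].round(3).tolist(),np.array(s['mtx']).tolist(),s['dist_coeffs'])
E
```

```text
pics
{'clock': 0.0, 'q': array([-1.21519926,  0.68999044, -0.19452367,  1.56630258,  0.15729464,
        0.9025088 , -0.21504247]), 'qd': array([-0.00179025,  0.00279477,  0.00040056, -0.00221048, -0.00069602,
       -0.00083124,  0.00087936]), 'joint_torque': array([-6.22952375e-04, -5.27555609e+01, -1.26686241e+00, -1.53425574e+01,
       -5.25365816e-02,  6.44842381e-03,  1.84223713e-04]), 'tool_pos': array([0.19750134, 0.5922652 , 0.20711735]), 'eef_rot': array([ 1.60135551e-01,  9.87094615e-01, -9.04753349e-04, -8.56680134e-05]), 'contact_force': array([ 0.12380875, -0.59097378, -0.06870023]), 'moment': array([ 0.0124338 , -0.01063293,  0.01800438]), 'opening': 0.9979760902685819}
scene [[-0.694, -0.606, 0.39, 1.233], [0.72, -0.592, 0.362, 0.614], [0.012, 0.532, 0.847, 1.54], [0.0, 0.0, 0.0, 1.0]] [[543.1942517978084, 0.0, 325.6723365490634], [0.0, 543.1942517978084, 244.64467182167553], [0.0, 0.0, 1.0]] [-0.15475772  0.          0.          0.          0.        ]
side [[-0.862, 0.33, -0.383, 0.003], [-0.506, -0.539, 0.674, 0.982], [0.016, 0.775, 0.632, 1.021], [0.0, 0.0, 0.0, 1.0]] [[547.6320585344159, 0.0, 312.3451489381285], [0.0, 547.6320585344159, 237.0465000515737], [0.0, 0.0, 1.0]] [-0.00650112  0.          0.          0.          0.        ]
wrist [[0.316, -0.898, -0.306, 0.118], [0.949, 0.298, 0.104, 0.62], [-0.002, -0.324, 0.946, 0.385], [0.0, 0.0, 0.0, 1.0]] [[397.2770193397902, 0.0, 317.9516554438224], [0.0, 397.2770193397902, 236.4422152687666], [0.0, 0.0, 1.0]] [-0.0102738  0.         0.         0.         0.       ]
```

View pics/scene0.png

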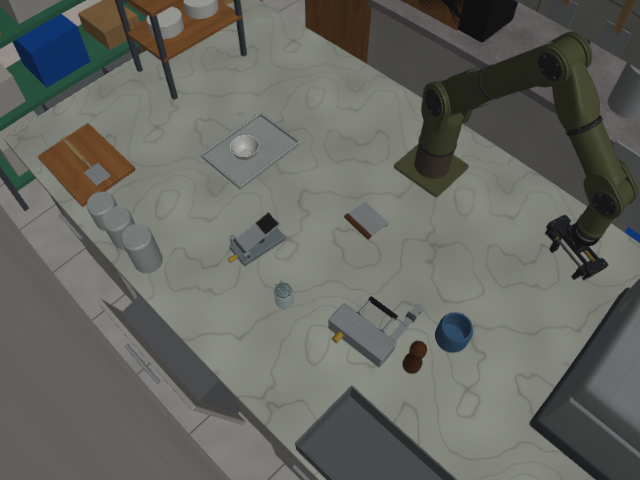

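View pics/side0.png

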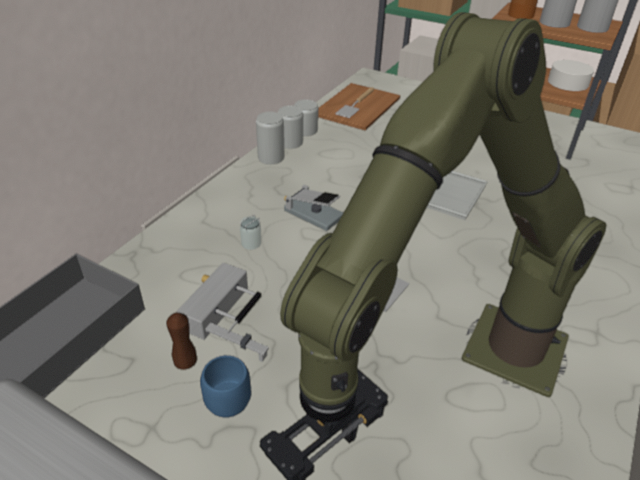

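View pics/wrist0.png

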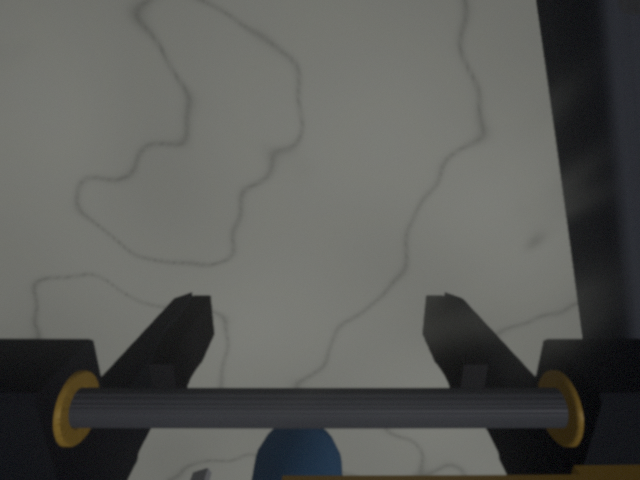

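The scene view shows the pump, with its black pad near (267,223), and the valve, with its black bar from about (370,300) to (397,316). The strip and clip are near (410,315). The jar is at (284,294), the crock at (454,331) and the mill at (414,357). Next I'll zoom in.

```bash
python3 - <<'E'
from h import *
s=snap('scene');f=cv2.cvtColor(s['frame'],cv2.COLOR_RGB2BGR)
a=cv2.resize(f[280:370,320:440],None,fx=5,fy=5,interpolation=cv2.INTER_CUBIC)
cv2.imwrite('pics/z1.png',a)
b=cv2.resize(f[200:270,220:300],None,fx=6,fy=6,interpolation=cv2.INTER_CUBIC)
cv2.imwrite('pics/z2.png',b)
s2=snap('side');f2=cv2.cvtColor(s2['frame'],cv2.COLOR_RGB2BGR)
cv2.imwrite('pics/z3.png',cv2.resize(f2[250:370,160:290],None,fx=5,fy=5,interpolation=cv2.INTER_CUBIC))
def dark(s,x0,x1,y0,y1,th=45):
    g=cv2.cvtColor(s['frame'],cv2.COLOR_RGB2GRAY);m=np.zeros_like(g);m[y0:y1,x0:x1]=(g[y0:y1,x0:x1]<th)
    n,l,st,c=cv2.connectedComponentsWithStats(m)
    i=1+np.argmax(st[1:,4]);ys,xs=np.where(l==i);return np.c_[xs,ys],st[i]
for nm,box,h in[('bar',(360,402,290,325),.063),('pad',(250,285,210,235),.086)]:
    p,st=dark(s,*box);P=onplane(s,p,h);C=cloud(s,p)
    w,v=np.linalg.eigh(np.cov(P[:,:2].T));print(nm,st,P.mean(0).round(4),np.median(C,0).round(4),'len',np.sqrt(12*w),'ang',np.arctan2(v[1,1],v[0,1]))
    print(cv2.minAreaRect(P[:,:2].astype(np.float32)))
p,st=dark(s2,225,265,285,325);P=onplane(s2,p,.063);w,v=np.linalg.eigh(np.cov(P[:,:2].T))
print('side bar',st,P.mean(0),np.median(cloud(s2,p),0),np.sqrt(12*w),np.arctan2(v[1,1],v[0,1]))
E
```

```text
bar [369 297  28  22 152] [0.5941 0.2595 0.063 ] [0.5931 0.2593 0.0615] len [0.01541489 0.09805247] ang 1.6331042301747476
((0.594328761100769, 0.2599744498729706), (0.015706639736890793, 0.10052567720413208), 3.6385762691497803)
pad [257 213  21  21 227] [ 0.6376 -0.2014  0.086 ] [ 0.6372 -0.201   0.0859] len [0.05012666 0.05840519] ang -2.5163262024978175
((0.6371724009513855, -0.2019186019897461), (0.055367641150951385, 0.056521885097026825), 86.005615234375)
side bar [236 293  25  30 175] [0.58262804 0.26834591 0.063     ] [0.58383023 0.26673022 0.06046453] [0.01364286 0.10048831] 1.6399037991758862
```

View pics/z1.png

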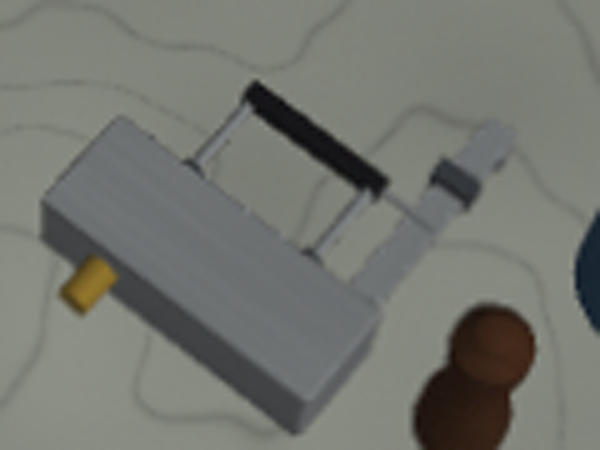

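View pics/z2.png

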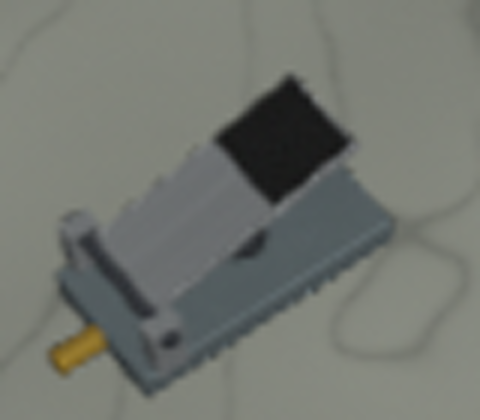

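View pics/z3.png

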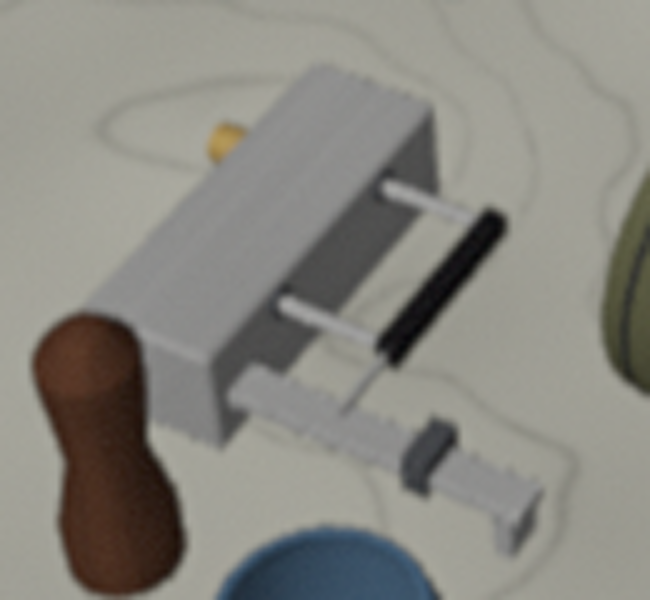

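```bash
python3 - <<'E'
from h import *
s=snap('scene');s2=snap('side')
for q in(s,s2):
  for px in [(320,420),(300,330),(260,300)] : print(px,cloud(q,[px]).round(4))
def dark(s,x0,x1,y0,y1,th=45):
    g=cv2.cvtColor(s['frame'],cv2.COLOR_RGB2GRAY);m=np.zeros_like(g);m[y0:y1,x0:x1]=(g[y0:y1,x0:x1]<th)
    n,l,st,c=cv2.connectedComponentsWithStats(m)
    i=1+np.argmax(st[1:,4]);ys,xs=np.where(l==i);return np.c_[xs,ys],st[i]
p,st=dark(s2,310,345,185,207);P=onplane(s2,p,.086);print('side pad',st,P.mean(0),np.median(cloud(s2,p),0),cv2.minAreaRect(P[:,:2].astype(np.float32)))
# counter plane heights in both
for q in(s,s2):
    ys,xs=np.mgrid[150:400:5,170:450:5];px=np.c_[xs.ravel(),ys.ravel()];C=cloud(q,px);k=abs(C[:,2])<.015;print(k.sum(),np.median(C[k,2]),C[k,2].std())
f2=cv2.cvtColor(s2['frame'],cv2.COLOR_RGB2BGR)
cv2.imwrite('pics/z4.png',cv2.resize(f2[180:250,270:360],None,fx=6,fy=6,interpolation=cv2.INTER_CUBIC))
# clip, pointer: zoom px -> full
pts=[(320+x/5-.4,280+y/5-.4) for x,y in[(457,178),(432,228),(318,147)]]
print('scene clip top, pointer tip, bar centre',onplane(s,pts[:1],.046),onplane(s,pts[1:],.055))
pts=[(160+x/5-.4,250+y/5-.4) for x,y in[(437,445),(343,412),(445,285)]]
print('side',onplane(s2,pts[:1],.046),onplane(s2,pts[1:],.055))
E
```

```text
(320, 420) [[0.9691 0.363  0.0747]]
(300, 330) [[ 8.001e-01  1.137e-01 -4.000e-04]]
(260, 300) [[ 0.8142 -0.0528 -0.0092]]
(320, 420) [[0.1876 0.6284 0.3924]]
(300, 330) [[0.2176 0.6293 0.5496]]
(260, 300) [[ 0.6113  0.1816 -0.005 ]]
side pad [315 193  22  10 118] [ 0.63235176 -0.19640785  0.086     ] [ 0.63259442 -0.19771616  0.08510603] ((0.6325462460517883, -0.19727444648742676), (0.05831477791070938, 0.036599334329366684), 82.29535675048828)
2401 -0.00013025655501519573 0.0042489814739199855
1492 -0.0013661052709559307 0.003276859661762026
scene clip top, pointer tip, bar centre [[0.54573456 0.33564712 0.046     ]] [[0.58560132 0.34733207 0.055     ]
 [0.59264407 0.2632324  0.055     ]]
side [[0.53666505 0.33793657 0.046     ]] [[0.58003487 0.35025801 0.055     ]
 [0.58662347 0.2608051  0.055     ]]
```

View pics/z4.png

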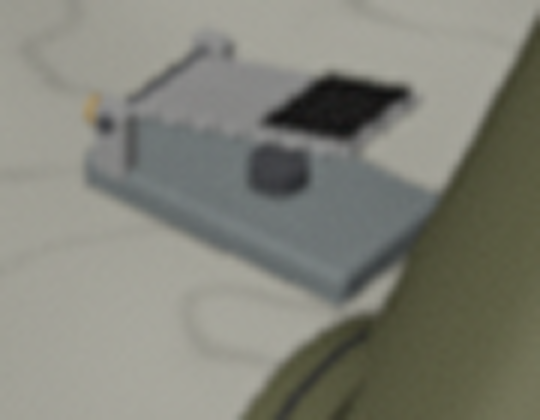

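Both views agree to within a few mm:
- **Pad:** about (0.635, -0.199).
- **Bar:** about (0.589, 0.262), with valve yaw about 0.065.
- **Pull:** about 42 mm.

I'll move towards the pad and refine with the wrist camera.

play_rows([
  {"jaw": 1, "dx": -0.035, "dy": -0.033, "dz": 0, "yaw": 0},
  {"jaw": 1, "dx": -0.035, "dy": -0.033, "dz": 0, "yaw": 0},
  {"jaw": 1, "dx": -0.035, "dy": -0.033, "dz": 0, "yaw": 0},
  {"jaw": 1, "dx": -0.035, "dy": -0.033, "dz": 0, "yaw": 0},
  {"jaw": 1, "dx": -0.035, "dy": -0.033, "dz": 0, "yaw": 0},
], squeeze=20)

```text
clock: 0.85
tool_pos: [0.3096, 0.3833, 0.2061]
eef_rot: [0.153, 0.988, 0.004, -0.002]
contact_force: [0.9, -0.8, 1.1]
opening: 0.574
```

play_rows([
  {"jaw": 1, "dx": -0.035, "dy": -0.033, "dz": 0, "yaw": 0.15},
  {"jaw": 1, "dx": -0.029, "dy": -0.039, "dz": 0, "yaw": 0.15},
  {"jaw": 1, "dx": -0.023, "dy": -0.043, "dz": 0, "yaw": 0.15},
  {"jaw": 1, "dx": -0.016, "dy": -0.046, "dz": 0, "yaw": 0.15},
  {"jaw": 1, "dx": -0.009, "dy": -0.047, "dz": 0, "yaw": 0.15},
])

```text
clock: 1.35
tool_pos: [0.2912, 0.1568, 0.2046]
eef_rot: [0.509, 0.861, 0.008, -0.001]
contact_force: [-0.7, 0.0, -0.1]
opening: 0.114
```

```bash
cat >> h.py <<'E'
def delta(tgt,head=None):
    st=r.get_state();M=R.from_quat(st['eef_rot']).as_matrix()
    h=np.arctan2(M[1,1],M[0,1])
    print('t',st['clock'],'pos',st['tool_pos'].round(4),'head',h.round(3),'q',st['q'].round(2),'tooldelta',(M.T@(np.array(tgt)-st['tool_pos'])).round(4),'yaw',None if head is None else round(-(head-h),3),'down',M[:,2].round(3),'F',st['contact_force'].round(1))
E
python3 - <<'E'
from h import *
delta([.635,-.199,.2],.065)
E
```

```text
t 1.35 pos [0.2912 0.1568 0.2046] head 0.503 q [-0.59  0.34 -0.04  2.4   0.02  0.39 -0.15] tooldelta [-0.4775  0.1297  0.0019] yaw 0.438 down [ 0.007  0.014 -1.   ] F [-0.7  0.  -0.1]
```

play_rows([
  {"jaw": 1, "dx": -0.048, "dy": 0.013, "dz": 0, "yaw": 0},
  {"jaw": 1, "dx": -0.048, "dy": 0.013, "dz": 0, "yaw": 0},
  {"jaw": 1, "dx": -0.048, "dy": 0.013, "dz": 0, "yaw": 0},
  {"jaw": 1, "dx": -0.048, "dy": 0.013, "dz": 0, "yaw": 0},
  {"jaw": 1, "dx": -0.048, "dy": 0.013, "dz": 0, "yaw": 0},
])

```text
clock: 1.85
tool_pos: [0.4496, -0.0278, 0.2015]
eef_rot: [0.503, 0.864, -0.0, -0.006]
contact_force: [1.0, -0.5, -0.1]
opening: 0.004
```

play_rows([
  {"jaw": 1, "dx": 0, "dy": 0, "dz": 0, "yaw": 0.145},
  {"jaw": 1, "dx": 0, "dy": 0, "dz": 0, "yaw": 0.145},
  {"jaw": 1, "dx": 0, "dy": 0, "dz": 0, "yaw": 0.145},
  {"jaw": 1, "dx": 0, "dy": 0, "dz": 0, "yaw": 0},
  {"jaw": 1, "dx": 0, "dy": 0, "dz": 0, "yaw": 0},
])

```text
clock: 2.35
tool_pos: [0.4565, -0.0373, 0.2018]
eef_rot: [0.684, 0.73, 0.0, -0.002]
contact_force: [0.9, 1.0, -0.3]
opening: 0.009
```

```bash
python3 - <<'E'
from h import *
delta([.635,-.199,.2],.065)
snap('wrist','w1.png')
E
```

```text
t 2.35 pos [ 0.4565 -0.0373  0.2018] head 0.066 q [-0.05  0.49  0.05  2.06 -0.05  0.59  0.1 ] tooldelta [-0.173   0.1675  0.0007] yaw 0.001 down [-0.003  0.003 -1.   ] F [ 0.9  1.  -0.3]
```

View pics/w1.png

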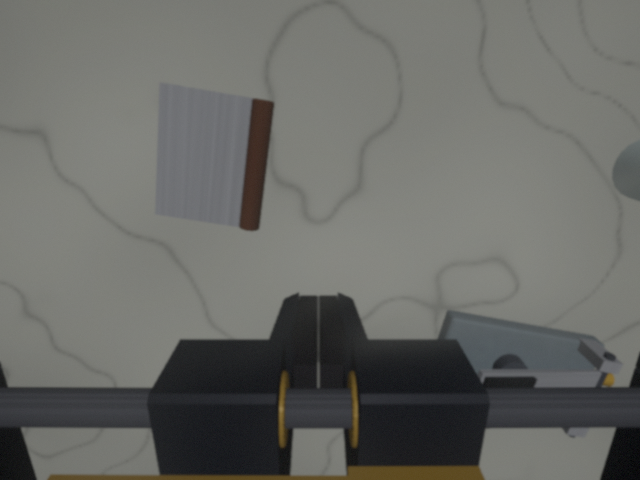

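The scraper lies flat at (210,155), well clear of the path. The pump is at the lower right with its pad near (510,380), as expected. I'll move over the pad.

play_rows([
  {"jaw": 1, "dx": -0.035, "dy": 0.034, "dz": 0, "yaw": 0},
  {"jaw": 1, "dx": -0.035, "dy": 0.034, "dz": 0, "yaw": 0},
  {"jaw": 1, "dx": -0.035, "dy": 0.034, "dz": 0, "yaw": 0},
  {"jaw": 1, "dx": -0.035, "dy": 0.034, "dz": 0, "yaw": 0},
  {"jaw": 1, "dx": -0.035, "dy": 0.034, "dz": 0, "yaw": 0},
])

```text
clock: 2.9
tool_pos: [0.6385, -0.1945, 0.1991]
eef_rot: [0.674, 0.739, 0.0, -0.008]
contact_force: [1.7, 0.1, -0.8]
opening: 0.005
```

```bash
python3 - <<'E'
from h import *
delta([.635,-.199,.1],.065)
s=snap('scene');f=cv2.cvtColor(s['frame'],cv2.COLOR_RGB2BGR)
cv2.imwrite('pics/z5.png',cv2.resize(f[150:290,200:340],None,fx=4,fy=4))
E
```

```text
t 2.9 pos [ 0.6385 -0.1945  0.1991] head 0.093 q [ 0.21  0.76  0.03  1.42 -0.04  0.97  0.35] tooldelta [-0.0053 -0.0029  0.0991] yaw 0.028 down [-0.012  0.011 -1.   ] F [ 1.7  0.1 -0.8]
```

View pics/z5.png

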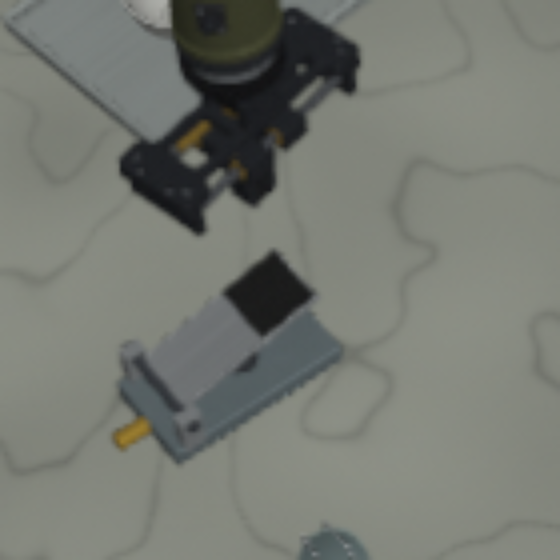

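The gripper hangs above the pad, with its tip near zoom (262,200) and the pad at (268,293), which fits the 0.11 m height difference. The paddle stop is at z≈0.054, so I'll descend.

play_rows([
  {"jaw": 1, "dx": -0.003, "dy": -0.001, "dz": 0.03, "yaw": 0},
  {"jaw": 1, "dx": -0.002, "dy": -0.001, "dz": 0.03, "yaw": 0},
  {"jaw": 1, "dx": 0, "dy": 0, "dz": 0.03, "yaw": 0},
  {"jaw": 1, "dx": 0, "dy": 0, "dz": 0.01, "yaw": 0},
  {"jaw": 1, "dx": 0, "dy": 0, "dz": 0, "yaw": 0},
])

```text
clock: 3.45
tool_pos: [0.6456, -0.2102, 0.0952]
eef_rot: [0.673, 0.739, 0.002, -0.001]
contact_force: [-0.1, 0.7, -0.5]
opening: 0.004
```

```bash
python3 - <<'E'
from h import *
delta([.635,-.199,.05],.065)
s=snap('scene');f=cv2.cvtColor(s['frame'],cv2.COLOR_RGB2BGR)
cv2.imwrite('pics/z6.png',cv2.resize(f[180:270,210:310],None,fx=6,fy=6))
E
```

```text
t 3.45 pos [ 0.6456 -0.2102  0.0952] head 0.093 q [ 0.24  0.89  0.02  1.48 -0.03  0.76  0.37] tooldelta [ 0.012  -0.0096  0.0452] yaw 0.028 down [ 0.001  0.003 -1.   ] F [-0.1  0.7 -0.5]
```

View pics/z6.png

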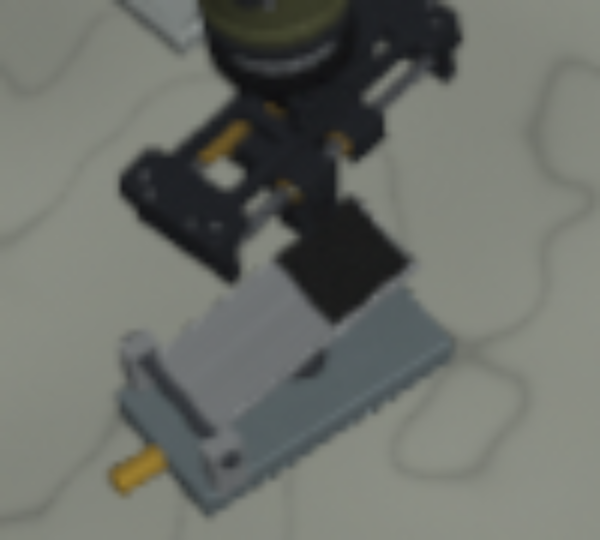

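The tip is 12 mm off towards the edge of the pad, so I'll correct that before pressing.

play_rows([
  {"jaw": 1, "dx": 0.008, "dy": -0.006, "dz": 0, "yaw": 0},
  {"jaw": 1, "dx": 0.004, "dy": -0.003, "dz": 0, "yaw": 0},
  {"jaw": 1, "dx": 0, "dy": 0, "dz": 0.008, "yaw": 0},
  {"jaw": 1, "dx": 0, "dy": 0, "dz": 0.012, "yaw": 0},
  {"jaw": 1, "dx": 0, "dy": 0, "dz": 0.012, "yaw": 0},
])

```text
clock: 4.0
tool_pos: [0.6417, -0.1997, 0.07]
eef_rot: [0.672, 0.74, 0.005, 0.006]
contact_force: [-0.3, -0.3, -0.2]
opening: 0.004
```

play_rows([
  {"jaw": 1, "dx": 0, "dy": 0, "dz": 0.01, "yaw": 0},
  {"jaw": 1, "dx": 0, "dy": 0, "dz": 0.006, "yaw": 0},
  {"jaw": 1, "dx": 0, "dy": 0, "dz": 0.003, "yaw": 0},
  {"jaw": 1, "dx": 0, "dy": 0, "dz": 0.003, "yaw": 0},
  {"jaw": 1, "dx": 0, "dy": 0, "dz": 0.003, "yaw": 0},
])

```text
clock: 4.5
tool_pos: [0.6384, -0.1995, 0.0409]
eef_rot: [0.673, 0.74, 0.003, 0.002]
contact_force: [-3.2, 0.6, 6.1]
opening: 0.005
```

```bash
python3 - <<'E'
from h import *
delta([.635,-.199,.05],.065)
for n,b in(('scene',(180,270,210,310)),('side',(150,250,260,380))):
    s=snap(n);f=cv2.cvtColor(s['frame'],cv2.COLOR_RGB2BGR)
    cv2.imwrite(f'pics/z7{n}.png',cv2.resize(f[b[0]:b[1],b[2]:b[3]],None,fx=6,fy=6))
E
```

```text
t 4.5 pos [ 0.6384 -0.1995  0.0409] head 0.095 q [ 0.23  0.95  0.02  1.55 -0.03  0.63  0.36] tooldelta [ 0.0009 -0.0033 -0.0091] yaw 0.03 down [ 0.007  0.001 -1.   ] F [-3.2  0.6  6.1]
```

View pics/z7scene.png

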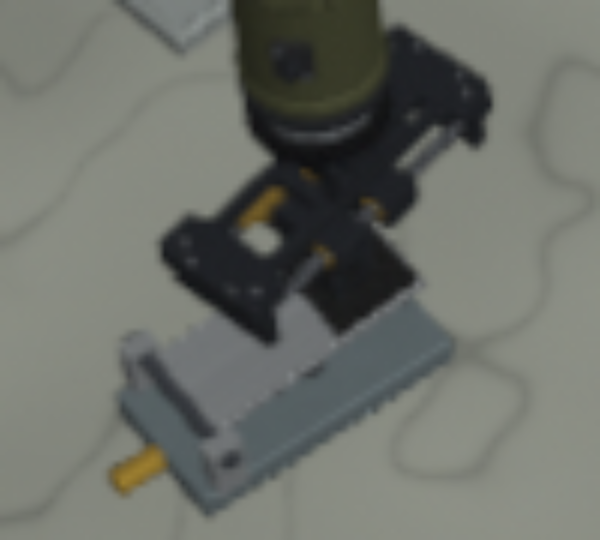

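View pics/z7side.png

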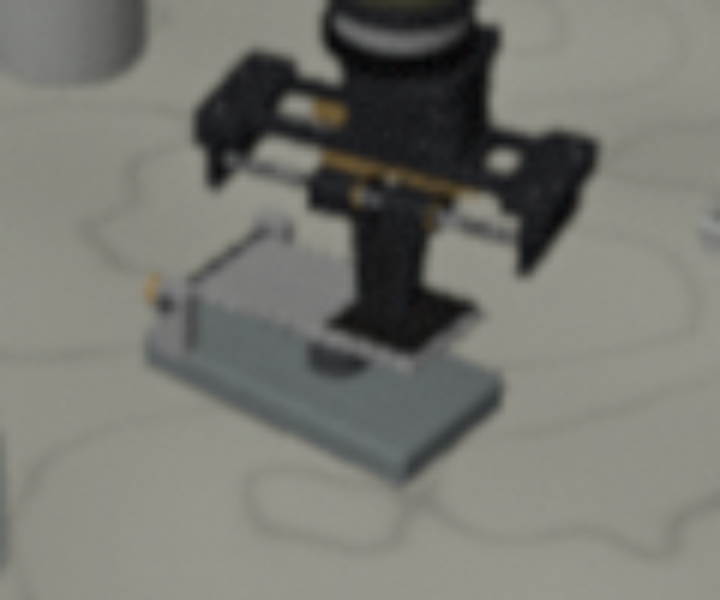

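The fingers are on the pad and the paddle is partly pressed, but the 6 N reading is below the 9 N at the stop. I'll keep pressing and hold.

play_rows([
  {"jaw": 1, "dx": 0, "dy": 0, "dz": 0.003, "yaw": 0},
  {"jaw": 1, "dx": 0, "dy": 0, "dz": 0.003, "yaw": 0},
  {"jaw": 1, "dx": 0, "dy": 0, "dz": 0.003, "yaw": 0},
  {"jaw": 1, "dx": 0, "dy": 0, "dz": 0.003, "yaw": 0},
  {"jaw": 1, "dx": 0, "dy": 0, "dz": 0.003, "yaw": 0},
])

```text
clock: 5.1
tool_pos: [0.6367, -0.1993, 0.0282]
eef_rot: [0.673, 0.74, 0.002, 0.001]
contact_force: [-2.2, 0.8, 8.3]
opening: 0.002
```

```bash
python3 - <<'E'
from h import *
delta([.635,-.199,.05],.065)
for n,b in(('side',(150,250,260,380)),):
    s=snap(n);f=cv2.cvtColor(s['frame'],cv2.COLOR_RGB2BGR)
    cv2.imwrite(f'pics/z8{n}.png',cv2.resize(f[b[0]:b[1],b[2]:b[3]],None,fx=6,fy=6))
    # depth of paddle points just visible: pad px
    for x,y in((452,310),(350,330),(250,270)):
        px=(b[2]+x/6,b[0]+y/6);print(px,cloud(s,[px]).round(4))
E
```

```text
t 5.1 pos [ 0.6367 -0.1993  0.0282] head 0.094 q [ 0.23  0.97  0.02  1.55 -0.03  0.62  0.36] tooldelta [ 0.0005 -0.0015 -0.0218] yaw 0.029 down [ 0.004  0.002 -1.   ] F [-2.2  0.8  8.3]
(335.3333333333333, 201.66666666666666) [[ 0.6535 -0.3053 -0.0037]]
(318.3333333333333, 205.0) [[ 0.6506 -0.1877  0.0565]]
(301.6666666666667, 195.0) [[ 0.7237 -0.2116  0.0521]]
```

View pics/z8side.png

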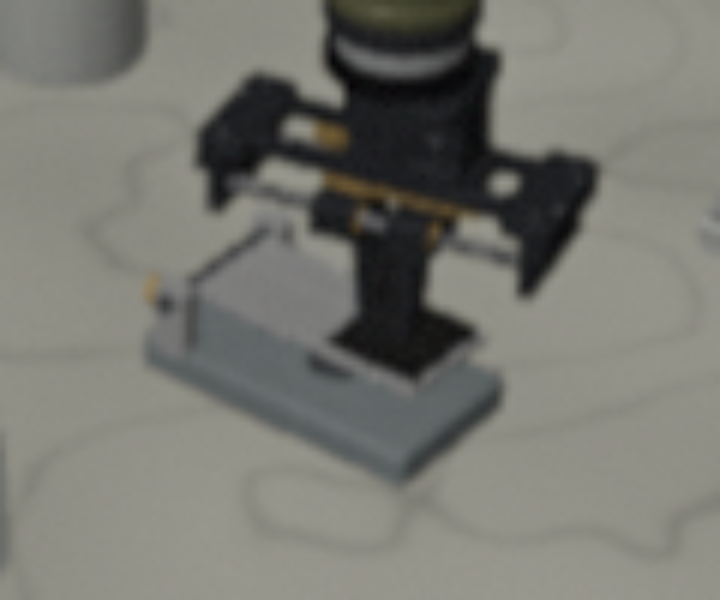

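play_rows([
  {"jaw": 1, "dx": 0, "dy": 0, "dz": 0.004, "yaw": 0},
  {"jaw": 1, "dx": 0, "dy": 0, "dz": 0.004, "yaw": 0},
  {"jaw": 1, "dx": 0, "dy": 0, "dz": 0.004, "yaw": 0},
  {"jaw": 1, "dx": 0, "dy": 0, "dz": 0.004, "yaw": 0},
  {"jaw": 1, "dx": 0, "dy": 0, "dz": 0.004, "yaw": 0},
])

```text
clock: 5.65
tool_pos: [0.6366, -0.1993, 0.0239]
eef_rot: [0.673, 0.739, 0.003, 0.001]
contact_force: [-8.7, 4.0, 28.0]
opening: 0.004
```

```bash
python3 - <<'E'
from h import *
delta([.635,-.199,.05],.065)
for n,b in(('side',(150,250,260,380)),):
    s=snap(n);f=cv2.cvtColor(s['frame'],cv2.COLOR_RGB2BGR)
    cv2.imwrite(f'pics/z9{n}.png',cv2.resize(f[b[0]:b[1],b[2]:b[3]],None,fx=6,fy=6))
    for x,y in((390,330),(390,300),(390,260),(350,345),(430,360),(420,372),(460,345)):
        px=(b[2]+x/6-.4,b[0]+y/6-.4);print((x,y),cloud(s,[px]).round(4))
    print('proj tcp',(proj(s,r.get_state()['tool_pos'])-[b[2],b[0]])*6)
E
```

```text
t 5.65 pos [ 0.6366 -0.1993  0.0239] head 0.093 q [ 0.23  0.98  0.02  1.56 -0.03  0.61  0.36] tooldelta [ 0.0005 -0.0014 -0.0262] yaw 0.028 down [ 0.005  0.003 -1.   ] F [-8.7  4.  28. ]
(390, 330) [[ 0.6316 -0.192   0.0625]]
(390, 300) [[ 0.6286 -0.1852  0.086 ]]
(390, 260) [[ 0.6152 -0.1587  0.1303]]
(350, 345) [[ 0.6454 -0.1762  0.0578]]
(430, 360) [[ 0.6102 -0.1955  0.0501]]
(420, 372) [[ 0.6095 -0.1837  0.0503]]
(460, 345) [[ 0.603  -0.2134  0.051 ]]
proj tcp [[383.95903333 379.36474786]]
```

View pics/z9side.png

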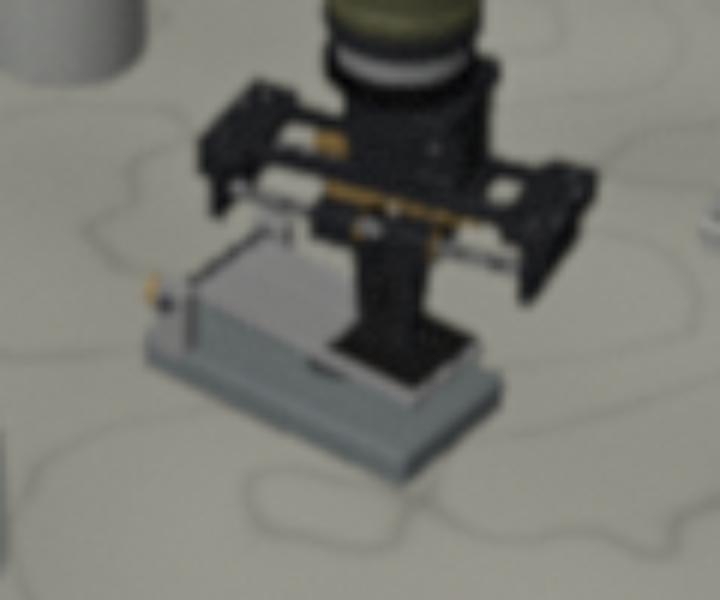

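The paddle is at its stop, with 28 N measured and the pad at z≈0.053. The reported TCP is 0.024, so the real tip sits about 30 mm above the reported value. I'll account for that from here on. I'll hold for 0.5 s, then lift.

play_rows([
  {"jaw": 1, "dx": 0, "dy": 0, "dz": 0.003, "yaw": 0},
  {"jaw": 1, "dx": 0, "dy": 0, "dz": 0.003, "yaw": 0},
  {"jaw": 1, "dx": 0, "dy": 0, "dz": 0.003, "yaw": 0},
  {"jaw": 1, "dx": 0, "dy": 0, "dz": 0.003, "yaw": 0},
  {"jaw": 1, "dx": 0, "dy": 0, "dz": 0.002, "yaw": 0},
])

```text
clock: 6.2
tool_pos: [0.6366, -0.1993, 0.0244]
eef_rot: [0.674, 0.739, 0.004, 0.001]
contact_force: [-5.5, 2.4, 12.1]
opening: 0.004
```

play_rows([
  {"jaw": 1, "dx": 0, "dy": 0, "dz": -0.03, "yaw": 0},
  {"jaw": 1, "dx": 0, "dy": 0, "dz": -0.04, "yaw": 0},
  {"jaw": 1, "dx": 0, "dy": 0, "dz": -0.045, "yaw": 0},
  {"jaw": 0, "dx": 0, "dy": 0, "dz": -0.045, "yaw": 0},
  {"jaw": 0, "dx": 0, "dy": 0, "dz": 0, "yaw": 0},
])

```text
clock: 6.7
tool_pos: [0.6395, -0.201, 0.1909]
eef_rot: [0.674, 0.739, 0.006, 0.006]
contact_force: [0.3, 0.3, 0.5]
opening: 0.167
```

```bash
python3 - <<'E'
from h import *
delta([.589,.16,.19],.065)
s=snap('side');f=cv2.cvtColor(s['frame'],cv2.COLOR_RGB2BGR)
cv2.imwrite('pics/z10.png',cv2.resize(f[120:370,150:400],None,fx=2.4,fy=2.4))
E
```

```text
t 6.7 pos [ 0.6395 -0.201   0.1909] head 0.092 q [ 0.22  0.76  0.03  1.46 -0.04  0.91  0.36] tooldelta [ 0.3641 -0.0172  0.0005] yaw 0.027 down [ 0.016  0.001 -1.   ] F [0.3 0.3 0.5]
```

View pics/z10.png

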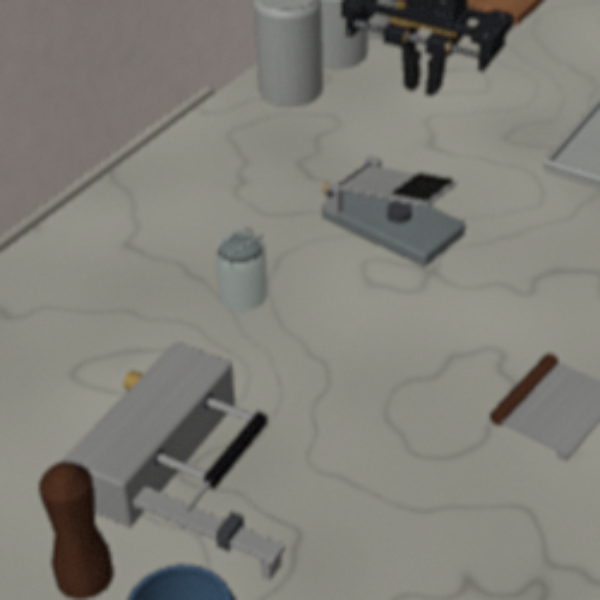

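The paddle is back up with its black pad raised at (425,187), and the valve is clear. I'll move in front of the valve for a wrist look.

play_rows([
  {"jaw": 0, "dx": 0.048, "dy": -0.002, "dz": 0, "yaw": 0.005},
  {"jaw": 0, "dx": 0.048, "dy": -0.002, "dz": 0, "yaw": 0.005},
  {"jaw": 0, "dx": 0.048, "dy": -0.002, "dz": 0, "yaw": 0.005},
  {"jaw": 0, "dx": 0.048, "dy": -0.002, "dz": 0, "yaw": 0.005},
  {"jaw": 0, "dx": 0.048, "dy": -0.002, "dz": 0, "yaw": 0.005},
])

```text
clock: 7.25
tool_pos: [0.6062, 0.0325, 0.18]
eef_rot: [0.69, 0.724, -0.0, 0.004]
contact_force: [1.3, 0.2, 0.3]
opening: 0.664
```

play_rows([
  {"jaw": 0, "dx": 0.045, "dy": -0.002, "dz": 0, "yaw": 0},
  {"jaw": 0, "dx": 0.04, "dy": -0.002, "dz": 0, "yaw": 0},
  {"jaw": 0, "dx": 0.03, "dy": -0.002, "dz": 0, "yaw": 0},
  {"jaw": 0, "dx": 0, "dy": 0, "dz": 0, "yaw": 0},
  {"jaw": 0, "dx": 0, "dy": 0, "dz": 0, "yaw": 0},
])

```text
clock: 7.75
tool_pos: [0.5874, 0.1623, 0.1704]
eef_rot: [0.685, 0.729, -0.004, -0.001]
contact_force: [0.4, -0.2, -0.6]
opening: 1.0
```

```bash
python3 - <<'E'
from h import *
delta([.589,.262,.1],.065)
snap('wrist','w2.png')
E
```

```text
t 7.75 pos [0.5874 0.1623 0.1704] head 0.062 q [-0.4   0.72  0.1   1.65 -0.09  0.78 -0.2 ] tooldelta [0.0997 0.0084 0.07  ] yaw -0.003 down [-0.007 -0.004 -1.   ] F [ 0.4 -0.2 -0.6]
```

View pics/w2.png

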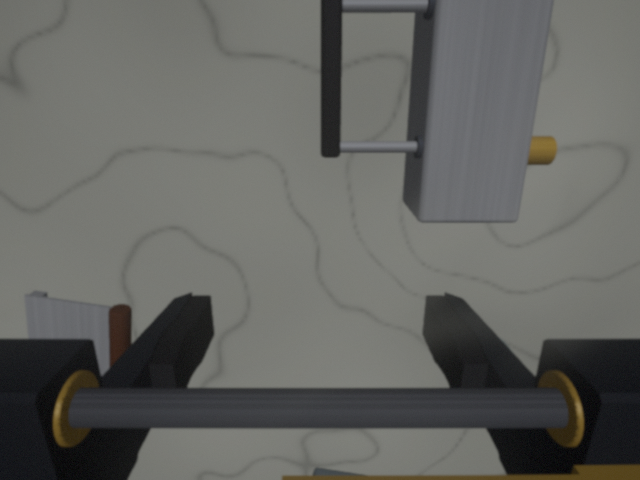

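```bash
python3 - <<'E'
from h import *
s=snap('wrist')
px=[(250,220),(150,100),(300,200),(331,80),(331,140),(331,20),(331,153),(480,150),(190,320),(205,302)]
C=cloud(s,px);print(np.c_[px,C.round(4)])
print(np.array(s['T_tool_cam']).round(4))
# fingertip pixels in tool frame
T=np.array(s['T_tool_cam'])
M=np.linalg.inv(s['T'])
for p in [(200,300),(436,300),(331,80),(331,20)]:
    c=M[:3,:3]@cloud(s,[p])[0]+M[:3,3]; print(p,'tool',(T[:3,:3]@c+T[:3,3]).round(4))
E
```

```text
[[ 2.500e+02  2.200e+02  5.258e-01  1.410e-01  1.400e-03]
 [ 1.500e+02  1.000e+02  4.412e-01  2.395e-01 -8.000e-04]
 [ 3.000e+02  2.000e+02  5.704e-01  1.627e-01  1.800e-03]
 [ 3.310e+02  8.000e+01  5.894e-01  2.613e-01  6.410e-02]
 [ 3.310e+02  1.400e+02  5.923e-01  2.223e-01  6.380e-02]
 [ 3.310e+02  2.000e+01  5.868e-01  2.969e-01  6.410e-02]
 [ 3.310e+02  1.530e+02  5.929e-01  2.134e-01  6.410e-02]
 [ 4.800e+02  1.500e+02  6.963e-01  2.225e-01  6.610e-02]
 [ 1.900e+02  3.200e+02  5.413e-01  1.703e-01  2.221e-01]
 [ 2.050e+02  3.020e+02  5.428e-01  1.701e-01  2.080e-01]]
[[ 4.000e-04  9.462e-01  3.235e-01  8.540e-02]
 [ 1.000e+00 -2.000e-04 -6.000e-04  5.000e-04]
 [-5.000e-04  3.235e-01 -9.462e-01 -1.775e-01]
 [ 0.000e+00  0.000e+00  0.000e+00  1.000e+00]]
(200, 300) tool [ 0.0097 -0.0468 -0.0349]
(436, 300) tool [ 0.0103  0.0477 -0.036 ]
(331, 80) tool [0.0986 0.0093 0.1059]
(331, 20) tool [0.1343 0.0089 0.1058]
```

```bash
python3 - <<'E'
from h import *
s=snap('scene')
print('mill top',onplane(s,[(418,349)],.14).round(3),cloud(s,[(418,349)]).round(3),'crock',onplane(s,[(454,325)],.095).round(3))
delta([.5892,.263,.10],.0736)
E
```

```text
mill top [[0.654 0.432 0.14 ]] [[0.661 0.434 0.155]] crock [[0.505 0.456 0.095]]
t 7.9 pos [0.5881 0.1607 0.1711] head 0.059 q [-0.4   0.72  0.1   1.65 -0.09  0.78 -0.2 ] tooldelta [0.1023 0.0076 0.0708] yaw -0.014 down [-0.006 -0.004 -1.   ] F [ 0.  -0.3  0.3]
```

play_rows([
  {"jaw": 0.4, "dx": 0.03, "dy": 0.002, "dz": 0, "yaw": -0.01},
  {"jaw": 0.4, "dx": 0.035, "dy": 0.002, "dz": 0.01, "yaw": 0},
  {"jaw": 0.4, "dx": 0.025, "dy": 0.002, "dz": 0.02, "yaw": 0},
  {"jaw": 0.4, "dx": 0.01, "dy": 0, "dz": 0.02, "yaw": 0},
  {"jaw": 0.4, "dx": 0, "dy": 0, "dz": 0.01, "yaw": 0},
])

```text
clock: 8.4
tool_pos: [0.5943, 0.251, 0.1107]
eef_rot: [0.689, 0.725, -0.002, 0.003]
contact_force: [-0.8, -0.7, 0.0]
opening: 0.601
```

play_rows([
  {"jaw": 0.4, "dx": 0, "dy": 0, "dz": 0, "yaw": 0},
  {"jaw": 0.4, "dx": 0, "dy": 0, "dz": 0, "yaw": 0},
  {"jaw": 0.4, "dx": 0, "dy": 0, "dz": 0, "yaw": 0},
  {"jaw": 0.4, "dx": 0, "dy": 0, "dz": 0, "yaw": 0},
  {"jaw": 0.4, "dx": 0, "dy": 0, "dz": 0, "yaw": 0},
])

```text
clock: 8.9
tool_pos: [0.597, 0.2427, 0.1123]
eef_rot: [0.692, 0.721, -0.003, 0.005]
contact_force: [-0.5, 0.1, 0.2]
opening: 0.598
```

```bash
python3 - <<'E'
from h import *
delta([.5892,.263,.008],.0736)
print(r.get_state()['opening'])
snap('wrist','w3.png')
E
```

```text
t 8.9 pos [0.597  0.2427 0.1123] head 0.041 q [-0.52  0.83  0.11  1.59 -0.11  0.72 -0.33] tooldelta [ 0.0218 -0.0072  0.104 ] yaw -0.033 down [ 0.003 -0.012 -1.   ] F [-0.5  0.1  0.2]
0.5978310304920359
```

View pics/w3.png

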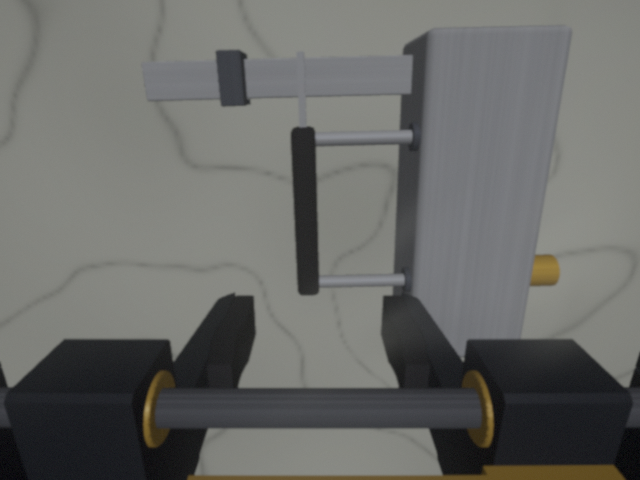

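This is a clear view. The bar runs from (304,130) to (308,292), the pointer tip is at (302,70) and the clip is centred near (232,77).

```bash
python3 - <<'E'
from h import *
s=snap('wrist');f=cv2.cvtColor(s['frame'],cv2.COLOR_RGB2BGR)
cv2.imwrite('pics/z11.png',cv2.resize(f[40:140,180:330],None,fx=5,fy=5,interpolation=cv2.INTER_CUBIC))
g=cv2.cvtColor(s['frame'],cv2.COLOR_RGB2GRAY)
m=np.zeros_like(g);m[110:300,280:330]=g[110:300,280:330]<45
n,l,st,c=cv2.connectedComponentsWithStats(m);i=1+np.argmax(st[1:,4]);ys,xs=np.where(l==i);px=np.c_[xs,ys];print(st[i])
C=cloud(s,px);C=C[abs(C[:,2]-.063)<.004];(cx,cy),wh,a=cv2.minAreaRect(C[:,:2].astype(np.float32));print('bar',C.mean(0),(cx,cy),wh,a,np.polyfit(C[:,1],C[:,0],1))
th=-np.polyfit(C[:,1],C[:,0],1)[0];ax=np.array([np.cos(th),np.sin(th)])
print('yaw',th)
print(g[60:100:8,205:260]) if 0 else None
m=np.zeros_like(g);m[40:115,205:260]=g[40:115,205:260]<95
n,l,st,c=cv2.connectedComponentsWithStats(m);i=1+np.argmax(st[1:,4]);print('clip',st[i],c[i])
ys,xs=np.where(l==i);C2=cloud(s,np.c_[xs,ys]);k=C2[:,2]>.042;print(k.sum(),C2[k].mean(0),cv2.minAreaRect(C2[k][:,:2].astype(np.float32)))
cl=C2[k][:,:2].mean(0)
for p in[(302,60),(302,70),(303,80),(303,110)]:
    P=onplane(s,[p],.057)[0];print(p,P.round(4),'pull',((P[:2]-cl)@ax).round(4))
print('bar pull',((np.array([cx,cy])-cl)@ax))
E
```

```text
[ 292  128   25  165 3106]
bar [0.58913058 0.26852282 0.06367919] (0.5895458459854126, 0.2627914845943451) (0.011961353942751884, 0.10054683685302734) 3.6472601890563965 [-0.05880849  0.60492201]
yaw 0.058808488665517855
clip [ 216   50   34   56 1569] [231.47801147  77.46207776]
1437 [0.5446416  0.33779521 0.0475034 ] ((0.5648294687271118, 0.33898019790649414), (0.05605519562959671, 0.029585402458906174), 4.10125732421875)
(302, 60) [0.585  0.3478 0.057 ] pull 0.0409
(302, 70) [0.5852 0.3428 0.057 ] pull 0.0408
(303, 80) [0.5859 0.3378 0.057 ] pull 0.0412
(303, 110) [0.5863 0.3222 0.057 ] pull 0.0407
bar pull 0.040418309046196685
```

View pics/z11.png

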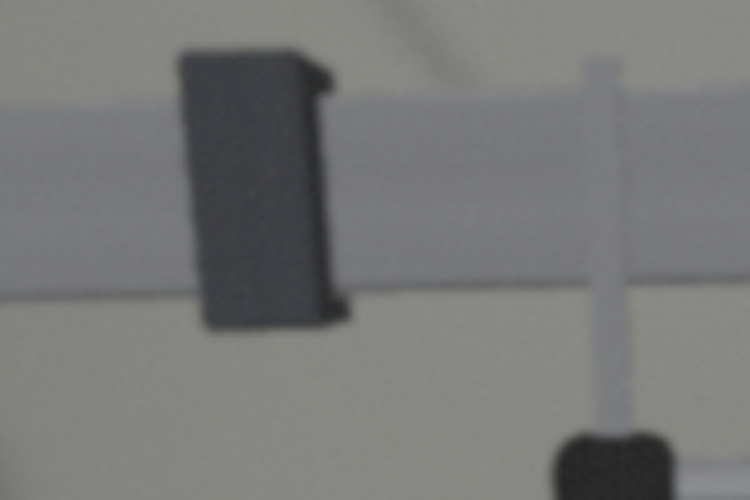

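Pull measured from the wrist is about 41.5 mm. I'll centre over the bar and descend.

play_rows([
  {"jaw": 0.4, "dx": 0.01, "dy": -0.004, "dz": 0.01, "yaw": -0.02},
  {"jaw": 0.4, "dx": 0.01, "dy": -0.003, "dz": 0.01, "yaw": 0},
  {"jaw": 0.4, "dx": 0.002, "dy": 0, "dz": 0.01, "yaw": 0},
  {"jaw": 0.4, "dx": 0, "dy": 0, "dz": 0, "yaw": 0},
  {"jaw": 0.4, "dx": 0, "dy": 0, "dz": 0, "yaw": 0},
])

```text
clock: 9.5
tool_pos: [0.5867, 0.268, 0.0783]
eef_rot: [0.683, 0.73, -0.004, 0.004]
contact_force: [0.4, -0.4, 0.5]
opening: 0.6
```

```bash
python3 - <<'E'
from h import *
delta([.5892,.263,.008],.062)
E
```

```text
t 9.5 pos [0.5867 0.268  0.0783] head 0.066 q [-0.56  0.88  0.1   1.61 -0.11  0.66 -0.34] tooldelta [-0.0044  0.0022  0.0704] yaw 0.004 down [ 0.001 -0.011 -1.   ] F [ 0.4 -0.4  0.5]
```

play_rows([
  {"jaw": 0.4, "dx": -0.002, "dy": 0.001, "dz": 0.015, "yaw": 0},
  {"jaw": 0.4, "dx": -0.002, "dy": 0.001, "dz": 0.015, "yaw": 0},
  {"jaw": 0.4, "dx": 0, "dy": 0, "dz": 0.015, "yaw": 0},
  {"jaw": 0.4, "dx": 0, "dy": 0, "dz": 0.012, "yaw": 0},
  {"jaw": 0.4, "dx": 0, "dy": 0, "dz": 0, "yaw": 0},
])

```text
clock: 10.0
tool_pos: [0.5893, 0.2613, 0.0156]
eef_rot: [0.684, 0.729, -0.005, 0.004]
contact_force: [-0.3, -0.0, -0.8]
opening: 0.6
```

```bash
python3 - <<'E'
from h import *
delta([.5892,.263,.008],.062)
snap('wrist','w4.png')
s=snap('side');f=cv2.cvtColor(s['frame'],cv2.COLOR_RGB2BGR)
cv2.imwrite('pics/z12.png',cv2.resize(f[230:370,160:330],None,fx=4,fy=4))
E
```

```text
t 10.0 pos [0.5893 0.2613 0.0156] head 0.064 q [-0.54  0.97  0.09  1.62 -0.11  0.55 -0.33] tooldelta [0.0018 0.     0.0075] yaw 0.002 down [ 0.    -0.013 -1.   ] F [-0.3 -0.  -0.8]
```

View pics/w4.png

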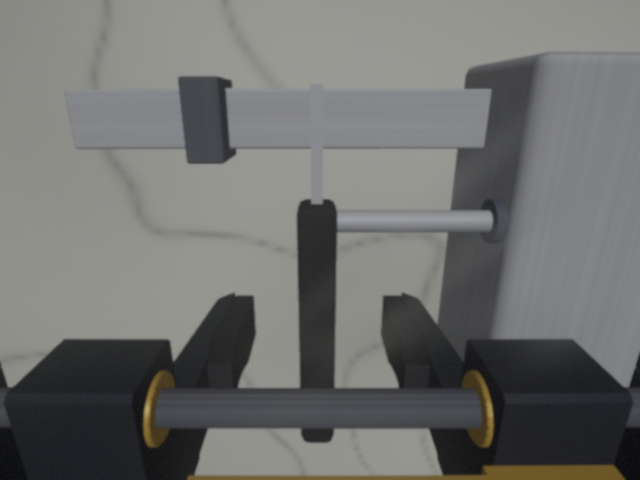

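View pics/z12.png

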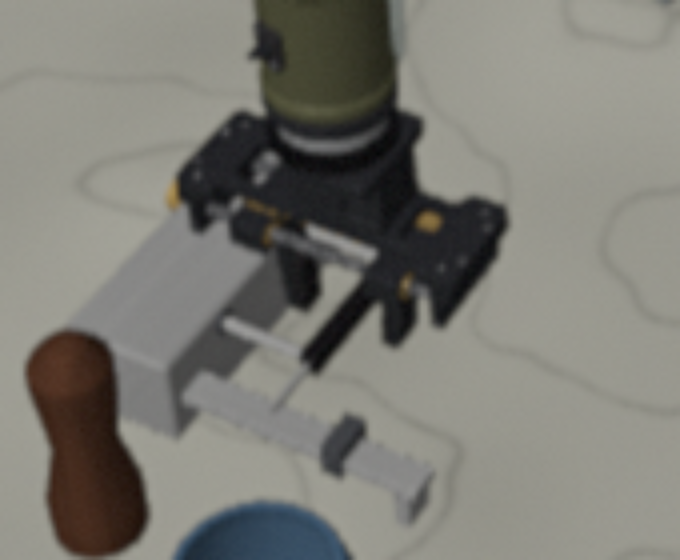

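The fingers straddle the bar evenly (bar at column 318, gap centred at 318), clear of both rods and the box. I'll go down the last 8 mm and close.

play_rows([
  {"jaw": 0.4, "dx": 0.001, "dy": 0, "dz": 0.005, "yaw": 0},
  {"jaw": 0.4, "dx": 0, "dy": 0, "dz": 0.004, "yaw": 0},
  {"jaw": 1, "dx": 0, "dy": 0, "dz": 0, "yaw": 0},
  {"jaw": 1, "dx": 0, "dy": 0, "dz": 0, "yaw": 0},
  {"jaw": 1, "dx": 0, "dy": 0, "dz": 0, "yaw": 0},
], squeeze=30)

```text
clock: 10.6
tool_pos: [0.592, 0.2641, 0.0097]
eef_rot: [0.684, 0.73, -0.001, 0.006]
contact_force: [1.1, 0.0, 0.6]
opening: 0.35
```

play_rows([
  {"jaw": 1, "dx": 0, "dy": 0, "dz": 0, "yaw": 0},
  {"jaw": 1, "dx": 0, "dy": 0, "dz": 0, "yaw": 0},
  {"jaw": 1, "dx": 0, "dy": 0, "dz": 0, "yaw": 0},
  {"jaw": 1, "dx": 0, "dy": 0, "dz": 0, "yaw": 0},
  {"jaw": 1, "dx": 0, "dy": 0, "dz": 0, "yaw": 0},
])

```text
clock: 11.1
tool_pos: [0.5888, 0.2639, 0.0099]
eef_rot: [0.684, 0.73, -0.004, 0.004]
contact_force: [-1.2, -0.0, -0.3]
opening: 0.152
```

```bash
python3 - <<'E'
from h import *
delta([.5477,.2604,.008],.062)
print(r.get_state()['opening'])
snap('wrist','w5.png')
E
```

```text
t 11.1 pos [0.5888 0.2639 0.0099] head 0.065 q [-0.54  0.98  0.08  1.62 -0.12  0.54 -0.33] tooldelta [-0.0008 -0.0413  0.0019] yaw 0.003 down [ 0.001 -0.01  -1.   ] F [-1.2 -0.  -0.3]
0.1518979485066601
```

View pics/w5.png

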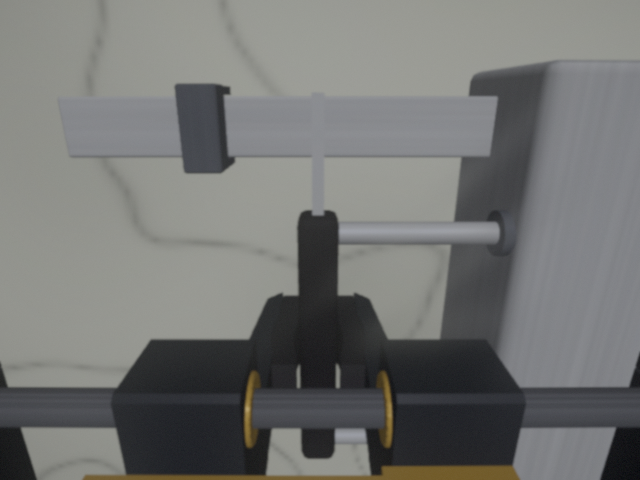

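The bar is gripped: opening 13.4 mm against the 14 mm bar. I'll pull along tool -y.

play_rows([
  {"jaw": 1, "dx": 0, "dy": -0.008, "dz": 0, "yaw": 0},
  {"jaw": 1, "dx": 0, "dy": -0.009, "dz": 0, "yaw": 0},
  {"jaw": 1, "dx": 0, "dy": -0.009, "dz": 0, "yaw": 0},
  {"jaw": 1, "dx": 0, "dy": -0.006, "dz": 0, "yaw": 0},
  {"jaw": 1, "dx": 0, "dy": 0, "dz": 0, "yaw": 0},
])

```text
clock: 11.65
tool_pos: [0.563, 0.2623, 0.0099]
eef_rot: [0.684, 0.729, 0.003, 0.009]
contact_force: [4.5, 0.5, -6.1]
opening: 0.153
```

```bash
cat >> h.py <<'E'
def pull(s):
    g=cv2.cvtColor(s['frame'],cv2.COLOR_RGB2GRAY)
E
python3 - <<'E'
from h import *
delta([.5477,.2604,.008],.062)
print(r.get_state()['opening'])
s=snap('wrist','w6.png')
E
```

```text
t 11.65 pos [0.563  0.2623 0.0099] head 0.064 q [-0.56  0.95  0.08  1.72 -0.12  0.46 -0.35] tooldelta [-0.0009 -0.0154  0.0016] yaw 0.002 down [ 0.018 -0.007 -1.   ] F [ 4.5  0.5 -6.1]
0.1528909654382291
```

View pics/w6.png

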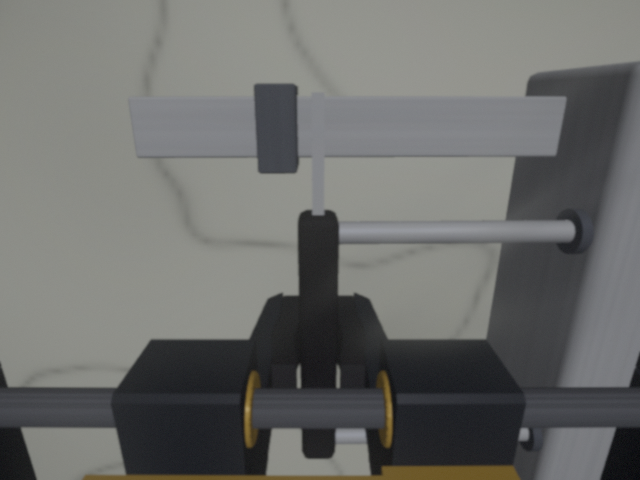

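The pointer is at column 318 and the clip spans 255–298, with its centre at 276.5 and a scale of 3.07 px/mm. About 13.5 mm remain.

play_rows([
  {"jaw": 1, "dx": 0, "dy": -0.006, "dz": 0, "yaw": 0},
  {"jaw": 1, "dx": 0, "dy": -0.005, "dz": 0, "yaw": 0},
  {"jaw": 1, "dx": 0, "dy": -0.003, "dz": 0, "yaw": 0},
  {"jaw": 1, "dx": 0, "dy": 0, "dz": 0, "yaw": 0},
  {"jaw": 1, "dx": 0, "dy": 0, "dz": 0, "yaw": 0},
])

```text
clock: 12.2
tool_pos: [0.5565, 0.262, 0.0099]
eef_rot: [0.685, 0.729, 0.01, 0.013]
contact_force: [6.2, 0.8, -6.4]
opening: 0.158
```

```bash
python3 - <<'E'
from h import *
delta([.5477,.2604,.008],.062)
s=snap('wrist','w7.png')
E
```

```text
t 12.2 pos [0.5565 0.262  0.0099] head 0.062 q [-0.57  0.95  0.09  1.76 -0.12  0.41 -0.35] tooldelta [-0.001  -0.0089  0.0016] yaw 0.0 down [ 0.033 -0.004 -0.999] F [ 6.2  0.8 -6.4]
```

View pics/w7.png

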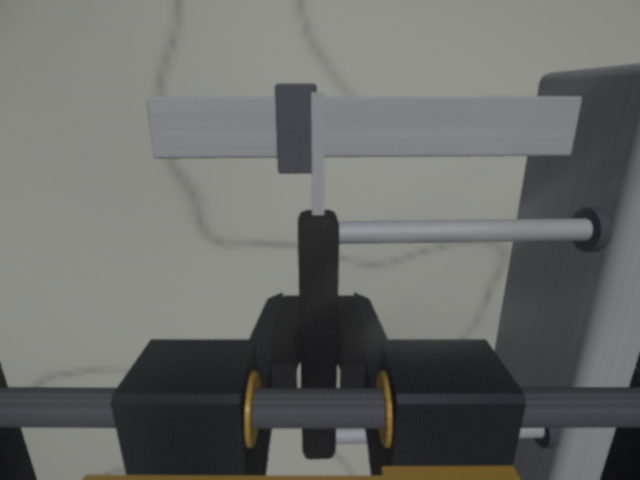

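About 7 mm remain: the pointer is at 318 and the clip centre at 296.

play_rows([
  {"jaw": 1, "dx": 0, "dy": -0.005, "dz": 0, "yaw": 0},
  {"jaw": 1, "dx": 0, "dy": -0.004, "dz": 0, "yaw": 0},
  {"jaw": 1, "dx": 0, "dy": -0.003, "dz": 0, "yaw": 0},
  {"jaw": 1, "dx": 0, "dy": -0.002, "dz": 0, "yaw": 0},
  {"jaw": 1, "dx": 0, "dy": -0.001, "dz": 0, "yaw": 0},
])

```text
clock: 12.75
tool_pos: [0.5509, 0.2617, 0.01]
eef_rot: [0.685, 0.728, 0.018, 0.019]
contact_force: [6.2, 2.0, -6.6]
opening: 0.155
```

```bash
python3 - <<'E'
from h import *
delta([.5477,.2604,.008],.062)
s=snap('wrist','w8.png')
E
```

```text
t 12.75 pos [0.5509 0.2617 0.01  ] head 0.06 q [-0.58  0.94  0.09  1.8  -0.13  0.37 -0.36] tooldelta [-0.0011 -0.0034  0.0018] yaw -0.002 down [ 0.051 -0.    -0.999] F [ 6.2  2.  -6.6]
```

View pics/w8.png

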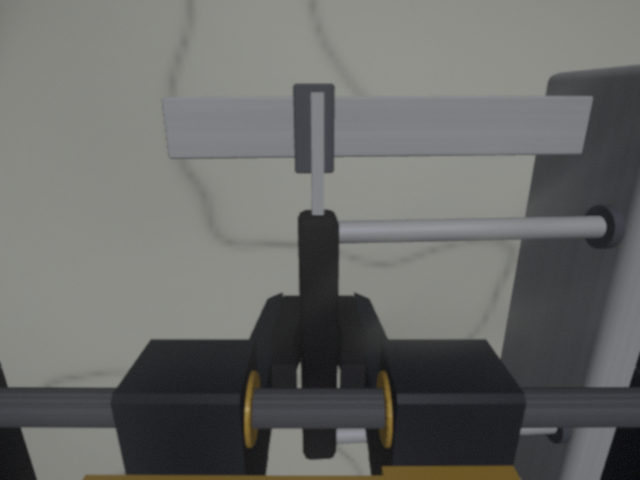

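The pointer is over the clip: clip 294–334, centre 314, pointer 318, about 1 mm to go. I'll hold with a slight pull to see how it drifts.

play_rows([
  {"jaw": 1, "dx": 0, "dy": -0.002, "dz": 0, "yaw": 0},
  {"jaw": 1, "dx": 0, "dy": -0.001, "dz": 0, "yaw": 0},
  {"jaw": 1, "dx": 0, "dy": -0.001, "dz": 0, "yaw": 0},
  {"jaw": 1, "dx": 0, "dy": -0.001, "dz": 0, "yaw": 0},
  {"jaw": 1, "dx": 0, "dy": -0.001, "dz": 0, "yaw": 0},
])

```text
clock: 13.3
tool_pos: [0.5529, 0.2619, 0.0101]
eef_rot: [0.686, 0.727, 0.024, 0.023]
contact_force: [7.0, 1.0, -7.1]
opening: 0.157
```

play_rows([
  {"jaw": 1, "dx": 0, "dy": -0.001, "dz": 0, "yaw": 0},
  {"jaw": 1, "dx": 0, "dy": -0.001, "dz": 0, "yaw": 0},
  {"jaw": 1, "dx": 0, "dy": -0.001, "dz": 0, "yaw": 0},
  {"jaw": 1, "dx": 0, "dy": -0.001, "dz": 0, "yaw": 0},
  {"jaw": 1, "dx": 0, "dy": -0.001, "dz": 0, "yaw": 0},
])

```text
clock: 13.8
tool_pos: [0.5547, 0.2621, 0.0103]
eef_rot: [0.686, 0.727, 0.029, 0.027]
contact_force: [6.2, 1.0, -6.8]
opening: 0.158
```

```bash
python3 - <<'E'
from h import *
delta([.5477,.2604,.008],.062)
s=snap('wrist','w9.png')
E
```

```text
t 13.8 pos [0.5547 0.2621 0.0103] head 0.057 q [-0.59  0.93  0.09  1.82 -0.13  0.32 -0.36] tooldelta [-0.0013 -0.0073  0.0017] yaw -0.005 down [ 0.079  0.005 -0.997] F [ 6.2  1.  -6.8]
```

View pics/w9.png

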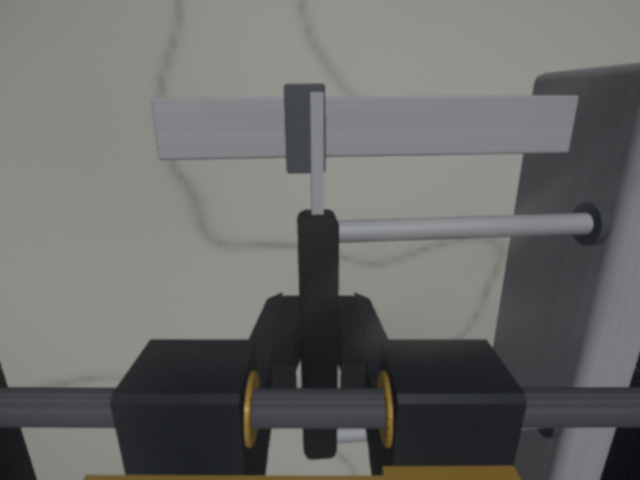

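Re-basing each row lets it creep back, and holding needs about -1.6 mm per row. I'll re-centre, then test the static hold during camera calls, which hold the last target.

play_rows([
  {"jaw": 1, "dx": 0, "dy": -0.004, "dz": 0, "yaw": 0},
  {"jaw": 1, "dx": 0, "dy": -0.003, "dz": 0, "yaw": 0},
  {"jaw": 1, "dx": 0, "dy": -0.002, "dz": 0, "yaw": 0},
  {"jaw": 1, "dx": 0, "dy": -0.0016, "dz": 0, "yaw": 0},
  {"jaw": 1, "dx": 0, "dy": -0.0016, "dz": 0, "yaw": 0},
])

```text
clock: 14.35
tool_pos: [0.5522, 0.2621, 0.0104]
eef_rot: [0.686, 0.726, 0.037, 0.032]
contact_force: [6.6, 0.7, -6.3]
opening: 0.158
```

```bash
python3 - <<'E'
from h import *
for i in range(10):
    st=r.get_state();print(round(st['clock'],2),st['tool_pos'].round(4),st['contact_force'].round(1),st['opening'].round(3))
    s=snap('wrist','w10_%d.png'%i)
E
```

```text
Traceback (most recent call last):
AttributeError: 'float' object has no attribute 'round'
```

```bash
cat > hold.py <<'E'
from h import *
import sys
n=int(sys.argv[1]);tag=sys.argv[2]
for i in range(n):
    st=r.get_state();print(round(st['clock'],2),st['tool_pos'].round(4),st['contact_force'].round(1),round(st['opening'],3))
    s=snap('wrist')
    g=cv2.cvtColor(s['frame'],cv2.COLOR_RGB2GRAY)
    k=np.where(g[168,240:400]<100)[0]+240; k=k[abs(k-318)<60]
    row=g[168,270:360]
cv2.imwrite(f'pics/{tag}.png',cv2.cvtColor(s['frame'],cv2.COLOR_RGB2BGR))
E
python3 hold.py 10 w10
```

```text
14.35 [0.5522 0.2621 0.0104] [ 6.6  0.7 -6.3] 0.158
14.4 [0.5522 0.262  0.0103] [ 7.5  0.5 -6. ] 0.157
14.45 [0.5522 0.262  0.0103] [ 7.4  0.5 -7. ] 0.161
14.5 [0.5521 0.262  0.0103] [ 6.7  0.2 -7.2] 0.157
14.55 [0.5521 0.262  0.0103] [ 7.3  0.1 -5.6] 0.156
14.6 [0.5522 0.262  0.0103] [ 6.3  0.8 -5.7] 0.164
14.65 [0.5522 0.262  0.0103] [ 6.9  0.1 -7.2] 0.161
14.7 [0.5522 0.2621 0.0104] [ 7.4  0.8 -5.9] 0.156
14.75 [0.5521 0.262  0.0103] [ 7.1  0.  -6.8] 0.159
14.8 [0.5522 0.262  0.0103] [ 7.2  0.9 -7.4] 0.163
```

View pics/w10.png

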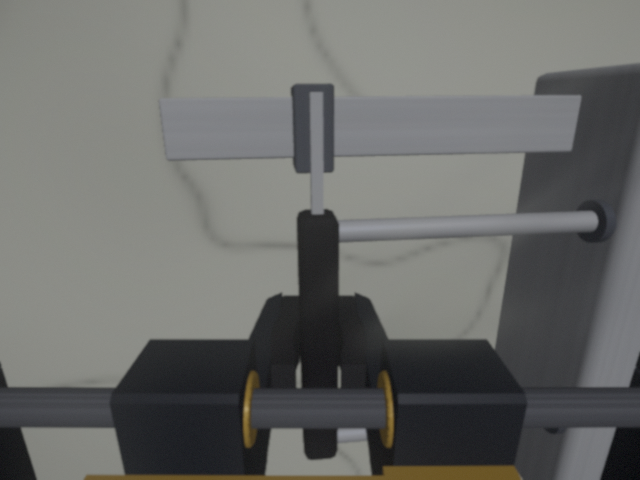

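The static hold is steady within 0.1 mm. The pointer at 317 lies inside the clip's 293–333, about 0.5 mm from the middle after tilt correction. I'll hold over 2 s and cross-check with the other cameras.

```bash
python3 hold.py 40 w11 | tail -2; python3 - <<'E'
from h import *
a=snap('scene')['frame'][200:370,220:440];s=snap('side')['frame']
b=s[280:370,160:300]
cv2.imwrite('pics/z13.png',cv2.cvtColor(cv2.resize(a,None,fx=3.5,fy=3.5,interpolation=cv2.INTER_CUBIC),cv2.COLOR_RGB2BGR))
cv2.imwrite('pics/z14.png',cv2.cvtColor(cv2.resize(b,None,fx=5,fy=5,interpolation=cv2.INTER_CUBIC),cv2.COLOR_RGB2BGR))
E
```

```text
16.75 [0.5522 0.262  0.0103] [ 7.5  0.  -6.5] 0.16
16.8 [0.5522 0.262  0.0103] [ 7.2  0.3 -6.4] 0.158
```

View pics/z13.png

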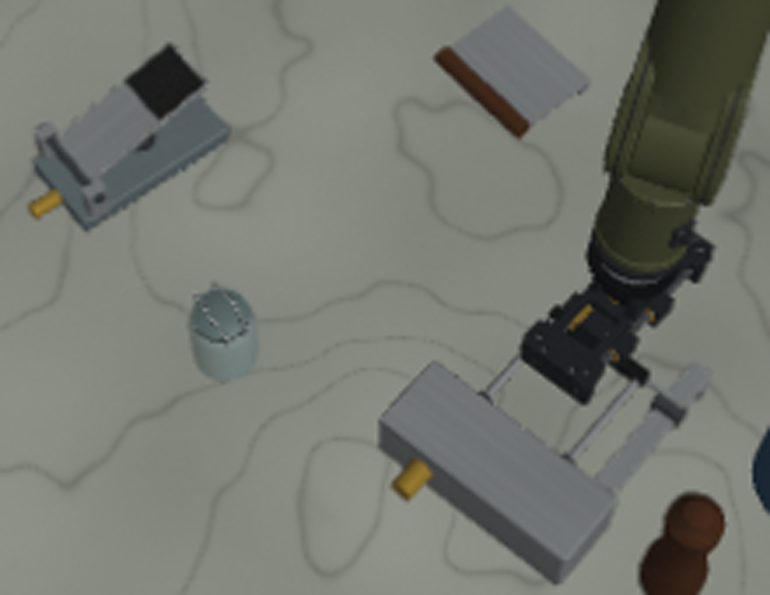

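View pics/z14.png

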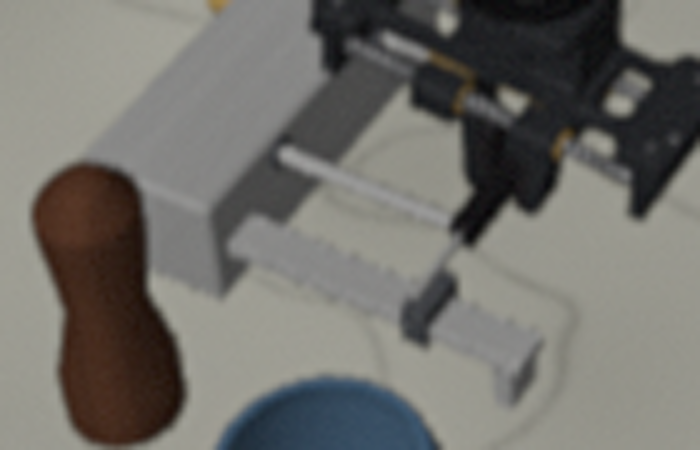

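The side view shows the pointer crossing over the clip at (437,278). The scene view shows it at the clip (665,402), the paddle up and the bystanders untouched. I'm handing in.

```bash
python3 - <<'E'
from plant import r
print(r.finish_job())
E
```

```text
the job is handed in; nothing more can be done
None
```

I pressed the paddle to its stop and let it spring back, then pulled the pilot slide out until its pointer was over the clip. I handed in at about 17 s (limit 48 s) while still gripping it; no verdict is reported.

- **Paddle:** I pressed until the force rose to 28 N with the pad at about 53 mm, held it there for another 0.5 s, and lifted. Later pictures show it up again.
- **Pilot slide:** I gripped the bar (opening about 13.5 mm on a 14 mm bar) and pulled about 41 mm. The wrist view puts the pointer about 0.5 mm from the clip's middle after correcting for tilt. The scene and side views also show it over the clip.
- **Hold:** Over about 2.5 s the pose stayed within 0.1 mm, with the slide pulling back at about 7 N.
- **Bystanders:** The mill, jar and scraper look undisturbed in the last pictures, and only the crock's edge is in view. The tray and bowl are not in those pictures; the arm passed near them only at height.

**What disagreed:**
- The fingertips sit about 30 mm behind the reported TCP, so I worked the heights from images and contact instead.
- The scene and side cameras differed by up to about 10 mm, so I used the wrist view for the final alignment.
- Each move row crept back under the spring and tilted the tool by about 0.1 rad. The last pose held steady despite this.

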